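# Lift a degreased end cap with the tongs

## Task

The orange plastic fittings standing in the shallow tray are degreased for bonding, so only the tongs may touch them, never the gripper. Pick up the spring tongs, close their tips on the end cap (the fitting with the closed domed top, no hole) and lift it out, leaving the other fittings and the things on the bench where they are. Finish while still holding it in the tongs: the cap gripped between the tips, upright, still, and at least 8 cm above the tray floor over the tray.

Things in the scene. Friction and masses are not known exactly. Their poses are not given: they have to be found in the camera images.
- tongs: Steel spring tongs, 110 g, 208 mm from hinge to tip ends, lying on the bench on the edges of their two arms, which so swing level. Origin: on the hinge axis at the underside; x from the hinge along the centre line to the tips, y to the left arm, z up; arms 24 mm high. A wire ring reaches 35 mm behind the hinge. Black grip sleeves lie 52 to 132 mm ahead of the hinge. Centre of mass near 85 mm.
- tongs_grip (a point): Middle between the grip sleeves, on the centre line 92 mm from the hinge, 12 mm above the underside: grip here from above, squeezing along the tongs' y (axes as tongs). Width over the sleeves here: 50 mm open (the spring then resists with about 6 N), 34 mm with the tips closed on the cap, 19 mm shut empty. Held squeezed to 44 to 47 mm they can be carried with the tips still open.
- tongs_tips (a point): Middle of the gap between the tips, on the centre line 188 mm from the hinge, 12 mm above the underside (axes as tongs). The flat inner faces of the tips reach from 164 to 208 mm and are 24 mm high. The gap is 68 mm when open and shrinks by about 2 mm for each mm that the sleeves are squeezed at the grip point.
- tongs_left (a joint): Angle (rad) by which each arm has swung inwards: 0 open (at rest, let go), about 0.09 closed on the cap, 0.17 shut empty. Both arms always swing by the same angle; a spring opens them.
- tray: Shallow aluminium tray fixed to the bench, 170 mm (its x) by 320 mm (its y), rim 12 mm high (14 mm with its bead), walls and floor 3 mm thick. Origin: centre of its underside, on the bench; z up. The three fittings stand in a row along its y, some 100 mm apart, near its middle line, in any order.
- tray_floor (a point): Centre of the tray's floor, 3 mm above the bench.
- cap: End cap, the fitting to lift: orange plastic, round, 34 mm in diameter, 38 mm tall, standing mouth down with its closed, slightly domed end on top; the straight side reaches to 32 mm above its foot. About 30 g (20 to 42 g). Origin: centre of its underside; z up along its axis.
- cap_mid (a point): Middle of the cap, on its axis, 19 mm above its underside.
- coupling: Pipe coupling, to be left alone: orange plastic tube open at both ends, 34 mm in diameter, 52 mm tall, standing upright in the tray. Origin: centre of its underside.
- adapter: Threaded adapter, to be left alone: orange plastic, a 34 mm round foot, a hexagon 42 mm wide above it and a 26 mm thread with an open bore on top, 50 mm tall, standing upright in the tray. Origin: centre of its underside.
- reamer: Black plastic deburring cone on the bench, 62 mm in diameter, 46 mm tall. To be left alone. Origin: centre of its underside.
- tape: Yellow and black tape measure standing on the bench, 66 by 32 by 62 mm. To be left alone. Origin: centre of its underside.
Things that resemble listed ones, but are neither listed nor needed, are in the scene too. Leave any purple look-alike of the cap alone.

How it is judged:
By the outcome, as a careful person would: the job done as asked, in the order asked, and still so for the second after the job is handed in, while the arm keeps its last pose, push and grip.
It also fails if it takes over 42 s, if anything falls off the work surface, if the arm or the gripper's body presses on something with over 40 N, if the wrist force passes 120 N, or if a joint passes its speed limit or range.

## Robot

A 7-joint arm with a two-finger parallel gripper is mounted at the origin on the work surface. World frame = base frame: x ahead of the robot, y to its left, z up, the work surface at z = 0. Lengths are in m, angles in rad, forces in N, time in s.
With the tool pointing down it reaches from about 0.4 to 0.875 m from the base axis. Payload 19.3 kg.
Tool frame: the origin (TCP) lies at the very end of the fingers, on their centre line; the grasp point (between the pads) lies 19 mm behind it; z points along the fingers, y is the direction in which the jaws open and shut (so a half turn about z gives the same grasp; the last joint's range is limited). The gripper opens to 85 mm and grips with 20 to 120 N. Pads are 22 mm wide; open, the fingers measure 114 mm over their backs; the gripper's body (76 mm by 85 mm) begins 54 mm behind the grasp point. The pads swing forward as they close: fully open they stand 13 mm farther back than shut.
Start: joints at [-1.337, 0.521, -0.036, 1.599, 0.021, 1.021, -0.113], TCP at [0.187, 0.596, 0.231] pointing down, gripper open.
Joint ranges: [-2.91, 2.91], [-0.3, 2.13], [-1.5, 1.42], [0.17, 2.43], [-1.26, 4.41], [0.16, 1.93], [-2.52, 2.52]. Speed limits (rad/s): [1.89, 1.89, 2.39, 2.39, 3.01, 3.01, 3.01].

## Interface

Orientations are given as [roll, pitch, yaw] about the fixed x, y, z axes, in that order (R = Rz(yaw) Ry(pitch) Rx(roll)).
In Python, from workcell import bot, viewer gives the robot as it stands.
- The arm moves only by the shell command python3 -m creep 'ROWS' [FORCE]. ROWS is JSON, a list of rows, each an object of numbers: "rx", "ry", "rz": the turn, a rotation vector about the tool's x, y, z in degrees; "tx", "ty", "tz": the shift along the tool's x, y, z in mm; "hand": the closure, from -1 (fully open) to 1 (shut), so that 0 is half open. In form: [{"rx": .., "ry": .., "rz": .., "tx": .., "ty": .., "tz": .., "hand": ..}, ...]. A call has 1 to 8 rows; each row is the pose to reach, as a shift and turn from the pose commanded when the call began, along the tool's axes at that moment; what a row does not reach only later rows make up. A row lasts 1/10 s, in which the tool goes at most 50 mm and 8.59 degrees, less where a joint would pass 70% of its speed; a pose out of reach is approached as far as the arm can. A call with a gripper value outside its range is refused whole. The fingers move at their own pace and stop on an object; FORCE is the grip in N (left out, the last holds). Time passes only in rows, so rows that repeat a pose let the fingers close. It gives the time, the measured TCP pose, the force and the opening at its end, in the units of the state.
- bot.observe(): the state, without advancing time (a new reading comes with each control period).
- viewer.grab_frame(name): name is "scene" or "side" or "wrist"; returns a dict with "pixels" (480x640x3 uint8, blue, green, red), "vertical_fov" (degrees; the focal length in pixels is half the picture's height over the tangent of half this angle, whatever the lens; pixels are square), "cx", "cy" (the principal point, pixels), "rvec" (rotation vector, rad) and "tvec" (3), from world to camera coordinates, as OpenCV has them; the wrist camera has in their place "tool_from_camera" (4x4, takes a point from camera to tool coordinates, whose origin is the TCP and whose axes are the flange's). Camera axes: x right, y down, z forward; pixel columns grow to the right and rows downward; lengths in m; the calibration is good to about 2 mm. A picture is of the moment at which its call begins: read the wrist's pose just before it. There is no depth.
- bot.job_done(): hands the job in, once; it reports no verdict.
Trained networks look in a picture, given as the dict that the camera call returned (one of the last four; its "shot" number tells which), for a name from the list of things; names that differ only in an ending like _2 or _b are one class to them, and where a whole thing is asked for, a point or a joint stands for the part that bears it (a point fixed in the world has none). Each returns a list of dicts, best first, with "score" (0 to 1); they miss things now and then, are a little off and sometimes report something else, mostly with a low value. They report only what shows in the picture. A call takes as long as a camera call. They do not tell look-alikes from the thing itself.
- viewer.outline_of(target, picture): "mask" (480x640 bool, what is visible of it) and "bbox" ([left, top, right, bottom] in pixels, round what is visible of it).
The state is a dict: "clock": time; "qpos": joint angles; "qd": joint speeds; "joint_efforts": joint torques, N m; "position": TCP position; "tool_rot": TCP orientation; "force": force on the tool from outside, world axes, zero at the start; "moment": the same for the moment, N m; "grip_width": finger opening in m.
Only numpy, scipy, OpenCV 4.12 (cv2) and the standard library are available. Lean on these libraries where they do the work, as an engineer would, in place of code of your own. Each camera call takes 0.05 s, during which the arm holds its last target.

## Working session

There is one attempt and no reset: what is moved stays moved. The work goes in short steps, Python scripts to look and compute and a shell command to move; the robot and the scene stay as the last step left them, time stands still between calls to the robot, and variables do not carry over. Pictures are saved under pics/ and viewed, and the job is handed in when it is done.

```bash
mkdir -p pics; ls
cat > h.py <<'E'
import numpy as np, cv2
from scipy.spatial.transform import Rotation as R
from workcell import bot, viewer
def K(p):
    f=240/np.tan(np.radians(p["vertical_fov"])/2); return f,p["cx"],p["cy"]
def ray(p,u,v,state=None):
    f,cx,cy=K(p); d=np.array([(u-cx)/f,(v-cy)/f,1.])
    if "rvec" in p:
        Rm=cv2.Rodrigues(np.array(p["rvec"],float))[0]; t=np.array(p["tvec"],float).ravel()
        return -Rm.T@t, Rm.T@d
    T=np.array(p["tool_from_camera"]); s=state
    Rt=R.from_euler('xyz',s["tool_rot"]).as_matrix()
    return Rt@T[:3,3]+s["position"], Rt@T[:3,:3]@d
def atz(p,u,v,z,state=None):
    o,d=ray(p,u,v,state); return o+d*(z-o[2])/d[2]
def proj(p,X,state=None):
    f,cx,cy=K(p); X=np.array(X,float)
    if "rvec" in p:
        c=cv2.Rodrigues(np.array(p["rvec"],float))[0]@X+np.array(p["tvec"],float).ravel()
    else:
        T=np.array(p["tool_from_camera"]); Rt=R.from_euler('xyz',state["tool_rot"]).as_matrix()
        c=T[:3,:3].T@(Rt.T@(X-state["position"])-T[:3,3])
    return f*c[0]/c[2]+cx, f*c[1]/c[2]+cy
E
python3 - <<'E'
from h import *
s=bot.observe(); print(s)
for n in ["scene","side","wrist"]:
    p=viewer.grab_frame(n); cv2.imwrite(f"pics/{n}0.png",p["pixels"])
    print(n,{k:v for k,v in p.items() if k!="pixels"})
    for t in ["tongs","tray","cap","coupling","adapter","reamer","tape"]:
        print(t,[(round(r["score"],2),r["bbox"]) for r in viewer.outline_of(t,p)])
E
```

```text
pics
{'clock': 0.0, 'qpos': array([-1.33721644,  0.52202482, -0.03633269,  1.59999449,  0.02118056,
        1.02112076, -0.11284376]), 'qd': array([-0.00157414,  0.00069546, -0.00043632,  0.00076257, -0.00024199,
        0.00054308,  0.00021827]), 'joint_efforts': array([ 4.62983262e-04, -9.27119994e+01,  1.98022664e+00, -3.69923401e+01,
        1.78774749e-02,  8.32038786e-03, -2.73462354e-05]), 'position': array([0.18688117, 0.596048  , 0.23072378]), 'tool_rot': array([-3.14043122e+00,  6.46958699e-05,  2.83775325e+00]), 'force': array([-0.5820736 ,  0.01830925, -0.91093211]), 'moment': array([ 0.00694674, -0.02427902,  0.02603354]), 'grip_width': 0.0856225580711194}
scene {'vertical_fov': 48.89678653555929, 'cx': 321.9361472883147, 'cy': 231.7344837827647, 'rvec': array([ 0.6738591 ,  2.66208727, -1.0725964 ]), 'tvec': array([ 0.51029327, -0.12626206,  1.1789633 ]), 'shot': 1}
tongs [(0.87, [242.8, 133.4, 337.2, 178.7])]
tray [(0.84, [265.6, 234.6, 415.2, 409.5])]
cap [(0.92, [310.9, 251.6, 329.8, 274.6]), (0.83, [259.1, 210.8, 279.9, 234.2]), (0.7, [321.0, 187.1, 336.3, 209.2]), 
[... 679 characters left out ...]
6]), (0.72, [348.6, 259.9, 369.2, 283.1]), (0.47, [325.3, 230.1, 344.3, 252.3])]
coupling [(0.76, [328.6, 202.0, 344.8, 227.9])]
adapter [(0.49, [336.6, 191.4, 355.9, 210.6])]
reamer [(0.88, [391.8, 267.6, 421.8, 297.8])]
tape [(0.61, [389.2, 307.8, 433.2, 346.9])]
wrist {'vertical_fov': 61.21368084068604, 'cx': 319.8701871286039, 'cy': 237.24548801761895, 'tool_from_camera': array([[-0.00102241, -0.94561204, -0.32529499,  0.0846981 ],
       [ 0.99999811, -0.00150568,  0.00123392,  0.00108393],
       [-0.0016566 , -0.32529312,  0.94561178, -0.14240374],
       [ 0.        ,  0.        ,  0.        ,  1.        ]]), 'shot': 3}
tongs []
tray []
cap []
coupling []
adapter []
reamer []
tape []
```

View pics/scene0.png

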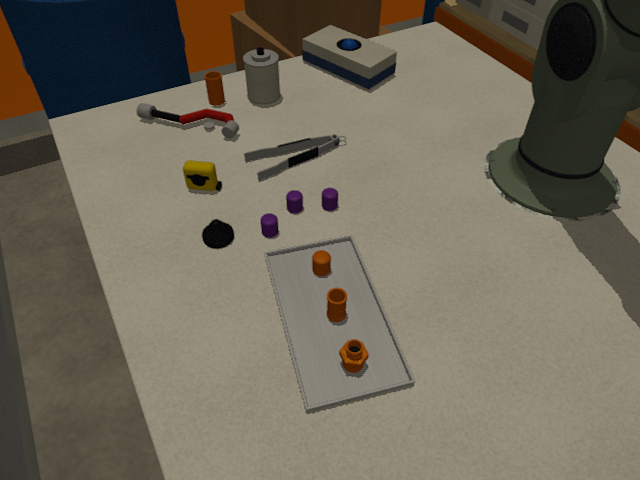

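View pics/side0.png

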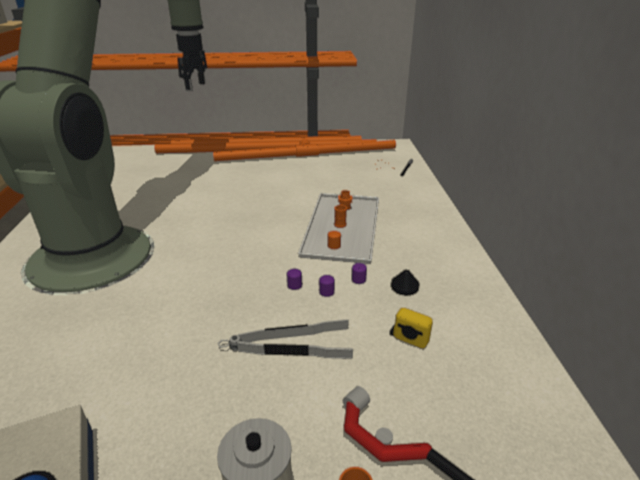

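Run:
```python
import cv2
a=cv2.imread("pics/scene0.png"); cv2.imwrite("pics/s0c.png",cv2.resize(a[120:420,170:430],None,fx=2,fy=2,interpolation=2)[:600])
a=cv2.imread("pics/side0.png"); cv2.imwrite("pics/d0c.png",cv2.resize(a[180:370,200:450],None,fx=3,fy=3,interpolation=2))
```

```text
(no output)
```

View pics/s0c.png

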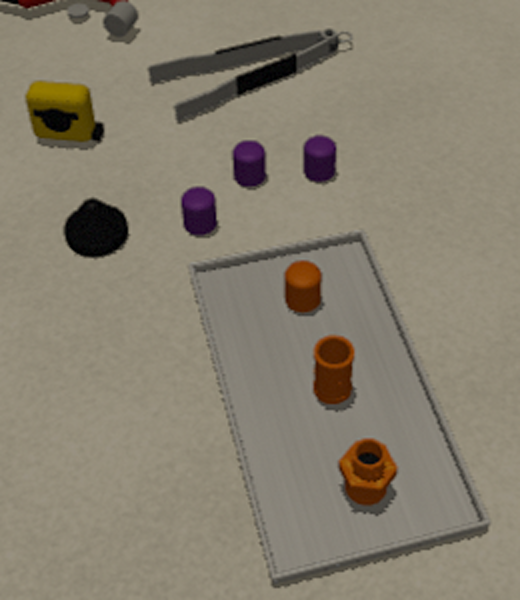

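View pics/d0c.png

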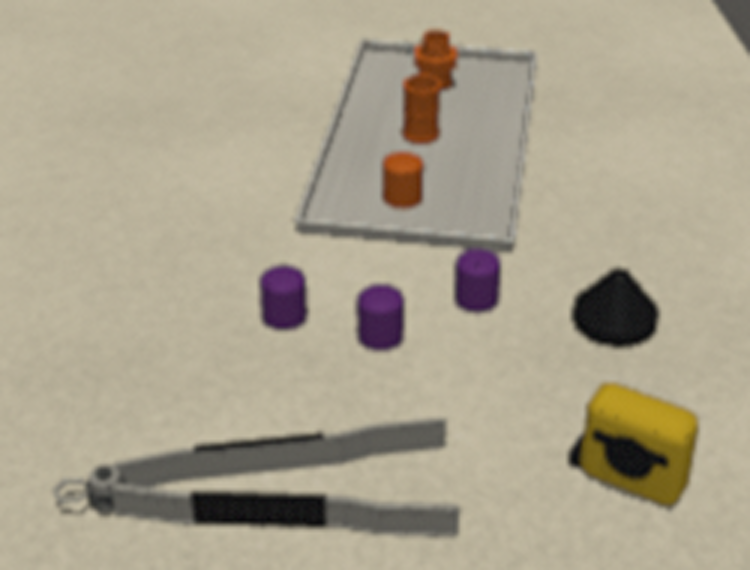

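The pictures show these cap-like candidates:
- **Scene view:** an orange domed fitting at (321,263), purple look-alikes at (270,225), (294,202) and (330,199), an orange can far off at (215,88), the open coupling at (337,303) and the adapter at (354,356).
- **Side view:** the orange domed fitting is at (334,241).

By the description, the cap is the orange domed one at scene (321,263), and the crop shows a closed top. The tongs' hinge is at scene (334,138), with the tips at (245,157) and (259,176).

```bash
cat > fit.py <<'E'
from h import *
from scipy.optimize import minimize, least_squares
def cyl(x,y,z0,r,h):
    a=np.linspace(0,2*np.pi,40)
    return np.array([[x+q*np.cos(t),y+q*np.sin(t),z0+z] for t in a for q,z in ((r,0),(r,h-.006),(r*.6,h))])
def bb(P,p,s=None):
    q=np.array([proj(p,X,s) for X in P]); return np.r_[q.min(0),q.max(0)]
def fitcyl(views,z0,r,h,g):
    f=lambda v: np.concatenate([bb(cyl(v[0],v[1],z0,r,h),p,s)-np.array(b)-(0 if False else 0) for p,b,s in views])
    o=least_squares(f,g,diff_step=1e-4); return o.x,o.fun
E
python3 - <<'E'
from fit import *
V={n:viewer.grab_frame(n) for n in("scene","side")}
def box(n,t,near):
    r=[q["bbox"] for q in viewer.outline_of(t,V[n])]
    return min(r,key=lambda b:np.hypot((b[0]+b[2])/2-near[0],(b[1]+b[3])/2-near[1])) if r else None
for name,t,r,h,z,a,b in [("cap","cap",.017,.038,.003,(320,263),(334,241)),("coup","coupling",.017,.052,.003,(337,303),(336,215)),("adap","adapter",.021,.05,.003,(354,356),(346,200)),
  ("p1","cap",.017,.038,0,(270,225),(359,272)),("p2","cap",.017,.038,0,(294,202),(326,285)),("p3","cap",.017,.038,0,(330,199),(294,279)),("reamer","reamer",.031,.046,0,(218,233),(406,281)),("tape","tape",.033,.062,0,(201,176),(411,327))]:
    g=atz(V["scene"],*a,z+h/2)[:2]
    x,e=fitcyl([(V["scene"],box("scene",t,a),None),(V["side"],box("side",t,b),None)],z,r,h,g)
    print(name,x.round(4),"scene-only",g.round(3),"side-only",atz(V["side"],*b,z+h/2)[:2].round(3),"res",e.round(1))
for n,pts in (("scene",[(334,138),(245,157.5),(259,176)]),("side",[(234.3,338.3),(348.3,324),(352.7,353.3)])):
    for uv in pts: print(n,uv,atz(V[n],*uv,.024 if uv[0] in(334,234.3) else .018).round(4))
for n,pts in (("scene",[(266,252),(350,238),(411,382),(308,408)]),("side",[(300,257),(371,262),(378,199),(320,195)])):
    for uv in pts: print(n,"tray",uv,atz(V[n],*uv,.014).round(4))
E
```

```text
cap [0.5847 0.0013] scene-only [0.586 0.   ] side-only [ 0.582 -0.01 ] res [-0.2 -0.3 -0.9 -0.5  0.1  0.1 -1.1 -2.3]
coup [0.6038 0.0998] scene-only [0.606 0.097] side-only [0.598 0.105] res [ 1.5  2.2  0.1 -1.3  0.1  3.7  1.7  0.1]Traceback (most recent call last):
  File "<stdin>", line 9, in <module>
  File "fit.py", line 10, in fitcyl
    o=least_squares(f,g,diff_step=1e-4); return o.x,o.fun
    return func(*args, **kwargs)
    vector_fun = VectorFunction(
        fun_wrapped,
    ...<6 lines>...
        workers=workers
    )
    self._update_fun()
    ~~~~~~~~~~~~~~~~^^
    self.f = self.fun_wrapped(xp_copy(self.x))
             ~~~~~~~~~~~~~~~~^^^^^^^^^^^^^^^^^
    return np.atleast_1d(self.fun(x))
                         ~~~~~~~~^^^
    return self.f(x, *self.args, **self.kwargs)
           ~~~~~~^^^^^^^^^^^^^^^^^^^^^^^^^^^^^^
  File "fit.py", line 9, in <lambda>
    f=lambda v: np.concatenate([bb(cyl(v[0],v[1],z0,r,h),p,s)-np.array(b)-(0 if False else 0) for p,b,s in views])
                                ~~~~~~~~~~~~~~~~~~~~~~~~~~~~~^~~~~~~~~~~~
TypeError: unsupported operand type(s) for -: 'float' and 'NoneType'
```

Run:
```python
from fit import *
V={n:viewer.grab_frame(n) for n in("scene","side")}
def box(n,t,near):
    r=[q["bbox"] for q in viewer.outline_of(t,V[n])]
    r=[b for b in r if np.hypot((b[0]+b[2])/2-near[0],(b[1]+b[3])/2-near[1])<15]
    return r[0] if r else None
for name,t,r,h,z,a,b in [("cap","cap",.017,.038,.003,(320,263),(334,241)),("adap","adapter",.021,.05,.003,(354,356),(346,200)),
  ("p1","cap",.017,.038,0,(270,225),(359,272)),("p2","cap",.017,.038,0,(294,202),(326,285)),("p3","cap",.017,.038,0,(330,199),(294,279)),("reamer","reamer",.031,.046,0,(218,233),(406,281)),("tape","tape",.033,.062,0,(201,176),(411,327))]:
    g=atz(V["scene"],*a,z+h/2)[:2]
    vs=[(V[n],box(n,t,q),None) for n,q in(("scene",a),("side",b))]; vs=[v for v in vs if v[1] is not None]
    x,e=fitcyl(vs,z,r,h,g) if vs else (g,g)
    print(name,x.round(4),"scene-only",g.round(3),"side-only",atz(V["side"],*b,z+h/2)[:2].round(3),"res",e.round(1))
for n,pts in (("scene",[(334,138),(245,157.5),(259,176)]),("side",[(234.3,338.3),(348.3,324),(352.7,353.3)])):
    for uv in pts: print(n,uv,atz(V[n],*uv,.024 if uv[0] in(334,234.3) else .018).round(4))
for n,pts in (("scene",[(266,252),(350,238),(411,382),(308,408)]),("side",[(300,257),(371,262),(378,199),(320,195)])):
    for uv in pts: print(n,"tray",uv,atz(V[n],*uv,.014).round(4))
```

```text
cap [ 0.5854 -0.0009] scene-only [0.586 0.   ] side-only [ 0.582 -0.01 ] res [-0.8  1.2  1.9 -1.5  2.2  1.8 -0.8 -1.1]
adap [0.6332 0.1994] scene-only [0.632 0.198] side-only [0.634 0.19 ] res [ 1.4 -2.3  0.2  2.2 -1.2 -1.2  3.7  3.3]
p1 [ 0.6248 -0.1388] scene-only [ 0.624 -0.135] side-only [ 0.625 -0.135] res [ 1.3  0.3 -2.2  2.   0.1 -0.5 -1.7  2.7]
p2 [ 0.5515 -0.1744] scene-only [ 0.553 -0.172] side-only [ 0.55  -0.176] res [-0.   1.9 -0.6 -0.3 -0.7  1.3 -0.2 -0.1]
p3 [ 0.4807 -0.1494] scene-only [ 0.483 -0.145] side-only [ 0.483 -0.15 ] res [-0.4 -0.4 -1.2  1.3 -1.7 -0.3 -0.   0. ]
reamer [ 0.7187 -0.1708] scene-only [ 0.723 -0.158] side-only [ 0.719 -0.179] res [-3.1 -6.4  1.4  1.2 -1.6 -6.6  1.2 -0.5]
tape [ 0.6911 -0.3264] scene-only [ 0.696 -0.325] side-only [ 0.694 -0.326] res [ 3.  -6.  -1.7  7.1  3.4 -2.2 -2.5  3.5]
scene (334, 138) [ 0.3754 -0.3192  0.024 ]
scene (245, 157.5) [ 0.584  -0.3559  0.018 ]
scene (259, 176) [ 0.5824 -0.2823  0.018 ]
side (234.3, 338.3) [ 0.3722 -0.3252  0.024 ]
side (348.3, 324) [ 0.5824 -0.2961  0.018 ]
side (352.7, 353.3) [ 0.5811 -0.3703  0.018 ]
scene tray (266, 252) [ 0.659  -0.0777  0.014 ]
scene tray (350, 238) [ 0.501  -0.0343  0.014 ]
scene tray (411, 382) [0.5738 0.2713 0.014 ]
scene tray (308, 408) [0.7322 0.2334 0.014 ]
side tray (300, 257) [ 0.4982 -0.0606  0.014 ]
side tray (371, 262) [ 0.6593 -0.0921  0.014 ]
side tray (378, 199) [0.7301 0.2171 0.014 ]
side tray (320, 195) [0.566  0.2541 0.014 ]
```

```bash
cat >> h.py <<'E'
def rel(pos,rpy,settle=None):
    s=bot.observe(); A=R.from_euler('xyz',s["tool_rot"]); B=R.from_euler('xyz',rpy)
    print("t",round(s["clock"],2),"pos",s["position"].round(4),"rpy",np.array(s["tool_rot"]).round(4),"F",s["force"].round(1),"w",round(s["grip_width"],4))
    print("  t mm",(A.inv().apply(np.array(pos)-s["position"])*1000).round(1),"r deg",(A.inv()*B).as_rotvec(degrees=True).round(2))
E
python3 -m creep '[{"tx":-300,"ty":-255,"tz":0,"rz":-16},{"tx":-300,"ty":-255,"rz":-16},{"tx":-300,"ty":-255,"rz":-16},{"tx":-300,"ty":-255,"rz":-16},{"tx":-300,"ty":-255,"rz":-16},{"tx":-300,"ty":-255,"rz":-16},{"tx":-300,"ty":-255,"rz":-16},{"tx":-300,"ty":-255,"rz":-16}]'
python3 -c "
from h import *
rel([.5,.1,.25],[np.pi,0,np.pi-.02]);rel([.44,-.322,.25],[np.pi,0,np.pi-.02]);print(bot.observe()['qpos'])"
```

```text
t 2.4 pos [0.187  0.5963 0.2313] rpy [-3.1415  0.      2.8378] F [-0.1  0.6 -0.3] w 0.0854
  t mm [-447.2 -380.   -18.7] r deg [ -0.     0.   -16.26]
t 2.4 pos [0.187  0.5963 0.2313] rpy [-3.1415  0.      2.8378] F [-0.1  0.6 -0.3] w 0.0854
  t mm [-516.1 -800.6  -18.6] r deg [ -0.     0.   -16.26]
[-1.33721838  0.52139846 -0.03628104  1.59950544  0.02120509  1.02113858
 -0.11275301]schema error: expected keys rx, ry, rz, tx, ty, tz, hand
```

```bash
python3 -m creep '[{"rx":0,"ry":0,"rz":-16,"tx":-300,"ty":-255,"tz":-10,"hand":-1},{"rx":0,"ry":0,"rz":-16,"tx":-300,"ty":-255,"tz":-10,"hand":-1},{"rx":0,"ry":0,"rz":-16,"tx":-300,"ty":-255,"tz":-10,"hand":-1},{"rx":0,"ry":0,"rz":-16,"tx":-300,"ty":-255,"tz":-10,"hand":-1},{"rx":0,"ry":0,"rz":-16,"tx":-300,"ty":-255,"tz":-10,"hand":-1},{"rx":0,"ry":0,"rz":-16,"tx":-300,"ty":-255,"tz":-10,"hand":-1},{"rx":0,"ry":0,"rz":-16,"tx":-300,"ty":-255,"tz":-10,"hand":-1},{"rx":0,"ry":0,"rz":-16,"tx":-300,"ty":-255,"tz":-10,"hand":-1}]'
python3 -c "
from h import *
rel([.5,.1,.25],[np.pi,0,np.pi-.02]);rel([.44,-.322,.25],[np.pi,0,np.pi-.02]);print(bot.observe()['qpos'])"
```

```text
clock: 3.2
position: [0.398, 0.261, 0.2417]
tool_rot: [3.141, 0.001, 3.116]
force: [0.0, -0.1, -0.1]
grip_width: 0.0854
t 3.2 pos [0.398  0.261  0.2417] rpy [3.1413e+00 6.0000e-04 3.1162e+00] F [ 0.  -0.1 -0.1] w 0.0854
  t mm [-106.1 -158.4   -8.3] r deg [ 0.02  0.04 -0.31]
t 3.2 pos [0.398  0.261  0.2417] rpy [3.1413e+00 6.0000e-04 3.1162e+00] F [ 0.  -0.1 -0.1] w 0.0854
  t mm [ -56.8 -581.8   -8.5] r deg [ 0.02  0.04 -0.31]
[-7.04587072e-01  2.71654753e-01 -7.44815780e-04  1.96854316e+00
  5.25767558e-04  9.00727396e-01  8.39728573e-01]
```

```bash
python3 -m creep '[{"rx":0,"ry":0,"rz":0,"tx":-50,"ty":-60,"tz":-8,"hand":-1},{"rx":0,"ry":0,"rz":0,"tx":-80,"ty":-120,"tz":-8,"hand":-1},{"rx":0,"ry":0,"rz":0,"tx":-106,"ty":-160,"tz":-8,"hand":-1},{"rx":0,"ry":0,"rz":0,"tx":-106,"ty":-210,"tz":-8,"hand":-1},{"rx":0,"ry":0,"rz":0,"tx":-100,"ty":-260,"tz":-8,"hand":-1},{"rx":0,"ry":0,"rz":0,"tx":-90,"ty":-310,"tz":-8,"hand":-1},{"rx":0,"ry":0,"rz":0,"tx":-80,"ty":-360,"tz":-8,"hand":-1},{"rx":0,"ry":0,"rz":0,"tx":-70,"ty":-410,"tz":-8,"hand":-1}]'
python3 -c "
from h import *
rel([.44,-.322,.25],[np.pi,0,np.pi-.02]);print(bot.observe()['qpos'])
s=bot.observe();p=viewer.grab_frame('wrist');cv2.imwrite('pics/w1.png',p['pixels']);np.savez('w1.npz',**p,**s)"
```

```text
clock: 4.0
position: [0.4644, -0.1109, 0.2495]
tool_rot: [-3.142, 0.001, 3.117]
force: [1.3, -0.2, 0.0]
grip_width: 0.0851
t 4.0 pos [ 0.4644 -0.1109  0.2495] rpy [-3.1416e+00  6.0000e-04  3.1170e+00] F [ 1.3 -0.2  0. ] w 0.0851
  t mm [  19.2 -211.6   -0.5] r deg [-0.    0.03 -0.26]
[-0.04626658  0.26698289  0.19104231  1.9628939  -0.06321617  0.91673136
  1.72285197]
```

View pics/w1.png

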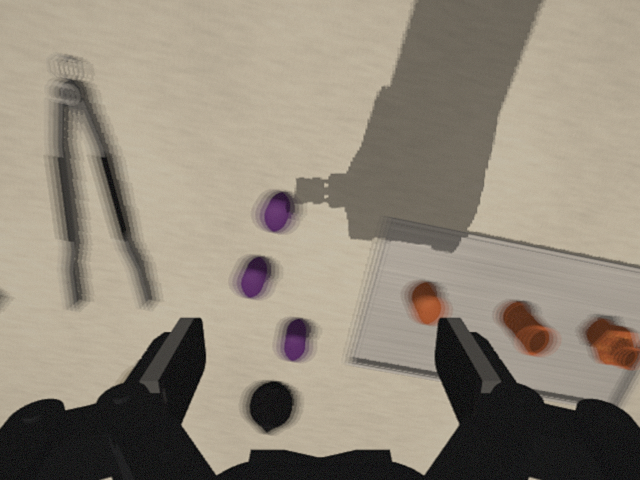

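The wrist view, though blurred, shows the tongs with the hinge at (65,90) and the tips at (77,300) and (148,300). The three purple caps, the tray and the orange domed cap at (427,303) are also visible. The gripper would hide the tips in this orientation, so I'm taking the half-turned grasp.

```bash
python3 -m creep '[{"rx":0,"ry":0,"rz":8.5,"tx":0,"ty":-45,"tz":0,"hand":-1},{"rx":0,"ry":0,"rz":17,"tx":0,"ty":-85,"tz":0,"hand":-1},{"rx":0,"ry":0,"rz":25.5,"tx":0,"ty":-120,"tz":0,"hand":-1},{"rx":0,"ry":0,"rz":34,"tx":0,"ty":-150,"tz":5,"hand":-1},{"rx":0,"ry":0,"rz":42.5,"tx":0,"ty":-175,"tz":10,"hand":-1},{"rx":0,"ry":0,"rz":51,"tx":0,"ty":-195,"tz":15,"hand":-1},{"rx":0,"ry":0,"rz":59.5,"tx":0,"ty":-205,"tz":20,"hand":-1},{"rx":0,"ry":0,"rz":68,"tx":0,"ty":-212,"tz":20,"hand":-1}]'
python3 -m creep '[{"rx":0,"ry":0,"rz":8.5,"tx":0,"ty":0,"tz":0,"hand":-1},{"rx":0,"ry":0,"rz":17,"tx":0,"ty":0,"tz":0,"hand":-1},{"rx":0,"ry":0,"rz":25.5,"tx":0,"ty":0,"tz":0,"hand":-1},{"rx":0,"ry":0,"rz":34,"tx":0,"ty":0,"tz":0,"hand":-1},{"rx":0,"ry":0,"rz":42.5,"tx":0,"ty":0,"tz":0,"hand":-1},{"rx":0,"ry":0,"rz":51,"tx":0,"ty":0,"tz":0,"hand":-1},{"rx":0,"ry":0,"rz":59.5,"tx":0,"ty":0,"tz":0,"hand":-1},{"rx":0,"ry":0,"rz":68,"tx":0,"ty":0,"tz":0,"hand":-1}]'
python3 -c "
from h import *
rel([.466,-.322,.22],[np.pi,0,-.02]);print(bot.observe()['qpos'])"
```

```text
clock: 4.85
position: [0.4593, -0.3217, 0.2287]
tool_rot: [-3.141, -0.0, 1.923]
force: [0.3, 0.2, -0.5]
grip_width: 0.0855
clock: 5.65
position: [0.4599, -0.3208, 0.2294]
tool_rot: [3.141, -0.0, 0.738]
force: [-0.6, 0.2, -0.2]
grip_width: 0.0854
t 5.65 pos [ 0.4599 -0.3208  0.2294] rpy [ 3.1415e+00 -2.0000e-04  7.3750e-01] F [-0.6  0.2 -0.2] w 0.0854
  t mm [3.7 5.  9.4] r deg [ 0.00e+00 -1.00e-02  4.34e+01]
[-0.06307441  0.55490264  0.83103205  1.80361599 -0.48160157  0.99824546
  0.12935789]
```

```bash
python3 -m creep '[{"rx":0,"ry":0,"rz":8.5,"tx":4,"ty":5,"tz":10,"hand":-1},{"rx":0,"ry":0,"rz":17,"tx":4,"ty":5,"tz":10,"hand":-1},{"rx":0,"ry":0,"rz":25.5,"tx":4,"ty":5,"tz":10,"hand":-1},{"rx":0,"ry":0,"rz":34,"tx":4,"ty":5,"tz":10,"hand":-1},{"rx":0,"ry":0,"rz":42.5,"tx":4,"ty":5,"tz":10,"hand":-1},{"rx":0,"ry":0,"rz":43.5,"tx":4,"ty":5,"tz":10,"hand":-1},{"rx":0,"ry":0,"rz":43.5,"tx":4,"ty":5,"tz":10,"hand":-1}]'
python3 -c "
from h import *
rel([.466,-.322,.22],[np.pi,0,-.02]);print(bot.observe()['qpos'])
s=bot.observe();p=viewer.grab_frame('wrist');cv2.imwrite('pics/w2.png',p['pixels']);np.savez('w2.npz',**p,**s)"
```

```text
clock: 6.35
position: [0.4661, -0.3218, 0.2192]
tool_rot: [3.141, 0.0, -0.012]
force: [-0.1, -0.7, -0.4]
grip_width: 0.0856
t 6.35 pos [ 0.4661 -0.3218  0.2192] rpy [ 3.1414e+00  5.0000e-04 -1.2100e-02] F [-0.1 -0.7 -0.4] w 0.0856
  t mm [-0.1  0.2 -0.8] r deg [0.01 0.03 0.45]
[-0.15479615  0.66796133  1.0192995   1.80319804 -0.65272095  1.05109308
 -0.46858637]
```

View pics/w2.png

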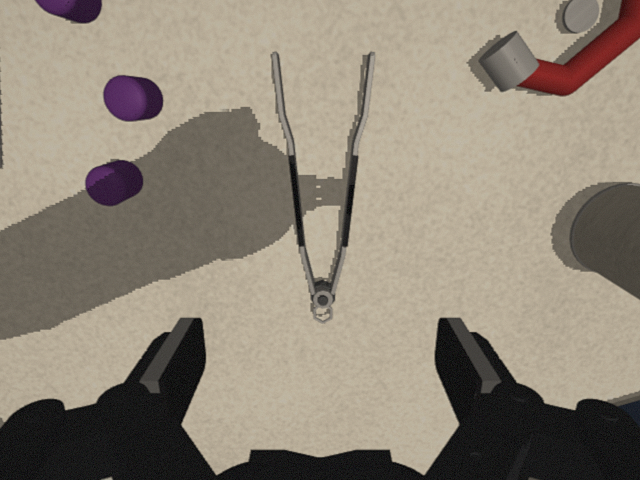

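The sharp wrist view shows the hinge at (322,298), the tip ends at (275,54) and (371,54), and the sleeves over rows 155 to 247.

```bash
python3 -c "
from h import *
d=np.load('w2.npz'); s=p=d
pp={k:d[k] for k in ('vertical_fov','cx','cy','tool_from_camera')}
h=atz(pp,322,299,.026,d);a=atz(pp,275,53,.024,d);b=atz(pp,371.5,53,.024,d)
s1=[atz(pp,u,v,.024,d).round(4) for u,v in((291,155),(356,155),(299,247),(347,247))]
print(h,a,b,s1); m=(a+b)/2-h; yaw=np.arctan2(m[1],m[0]); print(np.linalg.norm(m[:2]),yaw,np.linalg.norm(a-b))
g=h[:2]+.092*np.array([np.cos(yaw),np.sin(yaw)]); print('grip',g)
rel([*g,.0],[np.pi,0,yaw])
"
```

```text
[ 0.3739749 -0.3206908  0.026    ] [ 0.58226989 -0.28731092  0.024     ] [ 0.58129504 -0.36073138  0.024     ] [array([ 0.5054, -0.2967,  0.024 ]), array([ 0.5047, -0.3502,  0.024 ]), array([ 0.4247, -0.3009,  0.024 ]), array([ 0.4241, -0.3434,  0.024 ])]
0.207834253727781 -0.01602476583621134 0.07342694024960286
grip [ 0.46596308 -0.32216501]
t 6.4 pos [ 0.4661 -0.3218  0.2193] rpy [ 3.1416e+00  1.0000e-04 -1.1800e-02] F [ 0.1 -0.1  0.4] w 0.0855
  t mm [-1.000e-01  3.000e-01  2.193e+02] r deg [0.   0.01 0.24]
```

```bash
python3 -m creep '[{"rx":0,"ry":0,"rz":0.2,"tx":0,"ty":0.3,"tz":48,"hand":-1},{"rx":0,"ry":0,"rz":0.2,"tx":0,"ty":0.3,"tz":96,"hand":-0.8},{"rx":0,"ry":0,"rz":0.2,"tx":0,"ty":0.3,"tz":144,"hand":-0.6},{"rx":0,"ry":0,"rz":0.2,"tx":0,"ty":0.3,"tz":185,"hand":-0.5},{"rx":0,"ry":0,"rz":0.2,"tx":0,"ty":0.3,"tz":205,"hand":-0.5},{"rx":0,"ry":0,"rz":0.2,"tx":0,"ty":0.3,"tz":215,"hand":-0.5},{"rx":0,"ry":0,"rz":0.2,"tx":0,"ty":0.3,"tz":215,"hand":-0.5}]' 20
python3 -c "
from h import *
rel([.466,-.3222,.003],[np.pi,0,-.016])
p=viewer.grab_frame('side');cv2.imwrite('pics/d3.png',cv2.resize(p['pixels'][200:400,150:400],None,fx=3,fy=3))"
```

```text
clock: 7.1
position: [0.4658, -0.3222, 0.0039]
tool_rot: [-3.141, 0.001, -0.018]
force: [-0.4, -0.2, 0.6]
grip_width: 0.0643
t 7.1 pos [ 0.4658 -0.3222  0.0039] rpy [-3.141e+00  6.000e-04 -1.790e-02] F [-0.4 -0.2  0.6] w 0.0643
  t mm [ 0.2 -0.   0.9] r deg [-0.04  0.03 -0.11]
```

View pics/d3.png

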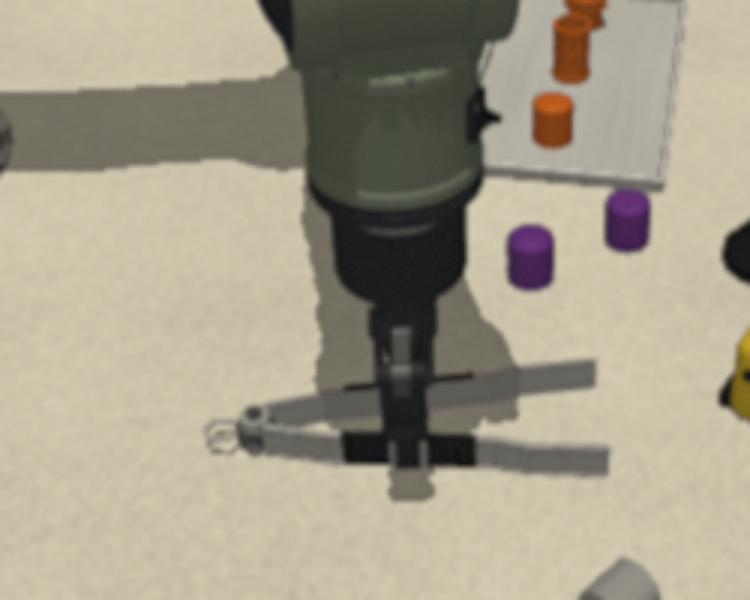

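```bash
python3 -m creep '[{"rx":0,"ry":0,"rz":0,"tx":0,"ty":0,"tz":1,"hand":-0.15},{"rx":0,"ry":0,"rz":0,"tx":0,"ty":0,"tz":1,"hand":-0.08},{"rx":0,"ry":0,"rz":0,"tx":0,"ty":0,"tz":1,"hand":-0.08},{"rx":0,"ry":0,"rz":0,"tx":0,"ty":0,"tz":1,"hand":-0.08},{"rx":0,"ry":0,"rz":0,"tx":0,"ty":0,"tz":1,"hand":-0.08}]' 40
```

```text
clock: 7.65
position: [0.467, -0.3228, 0.0049]
tool_rot: [3.14, -0.002, -0.019]
force: [0.5, -1.0, 5.4]
grip_width: 0.0461
```

```bash
python3 -m creep '[{"rx":0,"ry":0,"rz":0,"tx":0,"ty":0,"tz":-5,"hand":-0.08},{"rx":0,"ry":0,"rz":0,"tx":0,"ty":0,"tz":-20,"hand":-0.08},{"rx":0,"ry":0,"rz":0,"tx":0,"ty":0,"tz":-50,"hand":-0.08},{"rx":0,"ry":0,"rz":0,"tx":0,"ty":0,"tz":-85,"hand":-0.08},{"rx":0,"ry":0,"rz":0,"tx":0,"ty":0,"tz":-100,"hand":-0.08},{"rx":0,"ry":0,"rz":0,"tx":0,"ty":0,"tz":-100,"hand":-0.08}]'
python3 -c "
from h import *
s=bot.observe();p=viewer.grab_frame('wrist');cv2.imwrite('pics/w4.png',p['pixels']);np.savez('w4.npz',**p,**s)
p=viewer.grab_frame('side');cv2.imwrite('pics/d4.png',cv2.resize(p['pixels'][200:400,150:400],None,fx=3,fy=3))
rel([.489,0,.1],[np.pi,0,-.0]);print(s['qpos'])"
```

```text
clock: 8.25
position: [0.467, -0.3226, 0.1059]
tool_rot: [3.14, -0.003, -0.019]
force: [1.0, -0.3, -1.8]
grip_width: 0.046
t 8.35 pos [ 0.4662 -0.3217  0.1033] rpy [-3.1412e+00 -4.0000e-04 -1.8700e-02] F [-0.  -0.4 -1.6] w 0.0465
  t mm [  16.7 -322.1    3.4] r deg [-0.02 -0.02 -1.07]
[-0.05978735  0.79549562  0.8630611   1.88905159 -0.81070996  0.84762164
 -0.35783718]
```

View pics/w4.png

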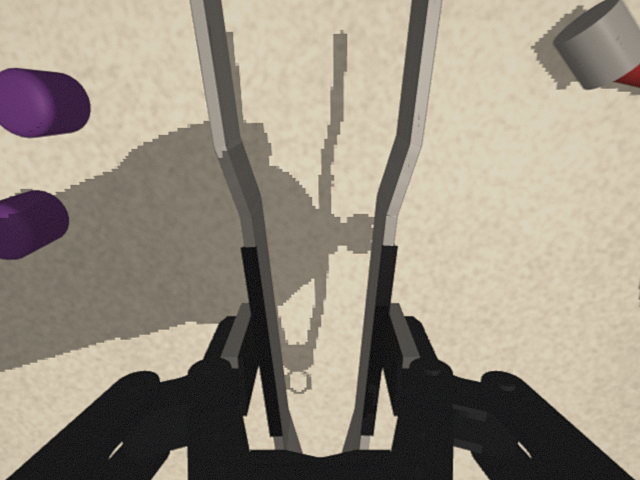

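View pics/d4.png

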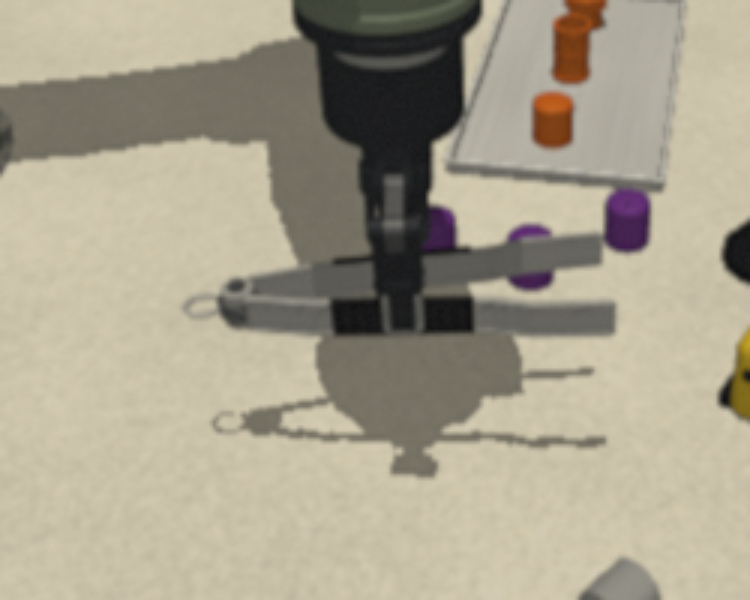

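```bash
python3 -m creep '[{"rx":0,"ry":0,"rz":0,"tx":0,"ty":-15,"tz":-10,"hand":-0.08},{"rx":0,"ry":0,"rz":0,"tx":2,"ty":-50,"tz":-20,"hand":-0.08},{"rx":0,"ry":0,"rz":-0.5,"tx":6,"ty":-95,"tz":-27,"hand":-0.08},{"rx":0,"ry":0,"rz":-1,"tx":10,"ty":-140,"tz":-27,"hand":-0.08},{"rx":0,"ry":0,"rz":-1,"tx":14,"ty":-185,"tz":-27,"hand":-0.08},{"rx":0,"ry":0,"rz":-1,"tx":17,"ty":-230,"tz":-27,"hand":-0.08},{"rx":0,"ry":0,"rz":-1,"tx":17,"ty":-270,"tz":-27,"hand":-0.08},{"rx":0,"ry":0,"rz":-1,"tx":17,"ty":-300,"tz":-27,"hand":-0.08}]'
python3 -m creep '[{"rx":0,"ry":0,"rz":0,"tx":0,"ty":-15,"tz":0,"hand":-0.08},{"rx":0,"ry":0,"rz":0,"tx":0,"ty":-22,"tz":0,"hand":-0.08},{"rx":0,"ry":0,"rz":0,"tx":0,"ty":-22,"tz":0,"hand":-0.08},{"rx":0,"ry":0,"rz":0,"tx":0,"ty":-22,"tz":0,"hand":-0.08}]'
python3 -c "
from h import *
s=bot.observe();p=viewer.grab_frame('wrist');cv2.imwrite('pics/w5.png',p['pixels']);np.savez('w5.npz',**p,**s)
rel([.489,0,.13],[np.pi,0,-.0]);print(s['qpos'])"
```

```text
clock: 9.15
position: [0.4881, -0.0199, 0.1292]
tool_rot: [3.142, 0.002, 0.0]
force: [0.9, -0.7, -1.9]
grip_width: 0.0464
clock: 9.55
position: [0.4887, -0.0016, 0.1301]
tool_rot: [3.141, 0.0, -0.003]
force: [1.1, -0.6, -0.7]
grip_width: 0.046
t 9.6 pos [ 0.4888 -0.0018  0.1302] rpy [ 3.1411e+00  2.0000e-04 -3.4000e-03] F [ 0.2  0.3 -0.7] w 0.0462
  t mm [ 0.2 -1.8  0.2] r deg [ 0.03  0.01 -0.19]
[-0.79197033  0.70250377  0.98439177  2.07490359 -0.82568617  0.82053735
 -0.8744285 ]
```

View pics/w5.png

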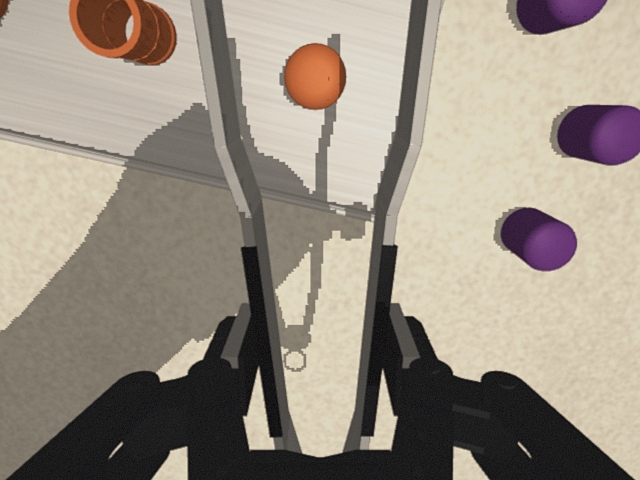

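The cap's closed dome is at (315,76), between the tips and just right of centre. The coupling's open bore is at (105,20), well outside the left arm.

```bash
python3 - <<'E'
from fit import *
d=np.load('w5.npz'); pp={k:d[k] for k in ('vertical_fov','cx','cy','tool_from_camera','pixels')}
im=pp['pixels']; hsv=cv2.cvtColor(im,cv2.COLOR_BGR2HSV)
m=cv2.inRange(hsv,(3,120,60),(20,255,255)); n,l,st,c=cv2.connectedComponentsWithStats(m)
i=l[76,315]; b=st[i]; bx=[b[0],b[1],b[0]+b[2],b[1]+b[3]]; print(bx)
x,e=fitcyl([(pp,bx,d)],.003,.017,.038,[.585,0]); print("cap",x.round(4),e.round(1))
zt=d['position'][2]+.019
for u,v in((190,0),(442,0),(222,147),(416,147),(242,248),(397,248),(272,435),(372,435)):
    X=atz(pp,u,v,zt,d); print((u,v),((X-d['position'])*1000).round(1), X.round(4))
E
python3 -c "
import cv2;a=cv2.imread('pics/w5.png');cv2.imwrite('pics/w5c.png',cv2.resize(a[0:200,170:460],None,fx=2.7,fy=2.7))"
```

```text
[np.int32(285), np.int32(44), np.int32(346), np.int32(109)]
cap [0.5827 0.0021] [-0.6 -0.9  0.6  1. ]
(190, 0) [108.4  35.9  19. ] [0.5971 0.0343 0.1491]
(442, 0) [108.1 -31.5  19. ] [ 0.5969 -0.0331  0.1491]
(222, 147) [69.7 30.5 19. ] [0.5584 0.0289 0.1491]
(416, 147) [ 69.5 -27.4  19. ] [ 0.5582 -0.029   0.1491]
(242, 248) [37.5 26.7 19. ] [0.5262 0.0251 0.1491]
(397, 248) [ 37.3 -23.6  19. ] [ 0.526  -0.0252  0.1491]
(272, 435) [-39.6  20.2  19. ] [0.4491 0.0186 0.1491]
(372, 435) [-39.7 -18.4  19. ] [ 0.449  -0.02    0.1491]
```

View pics/w5c.png

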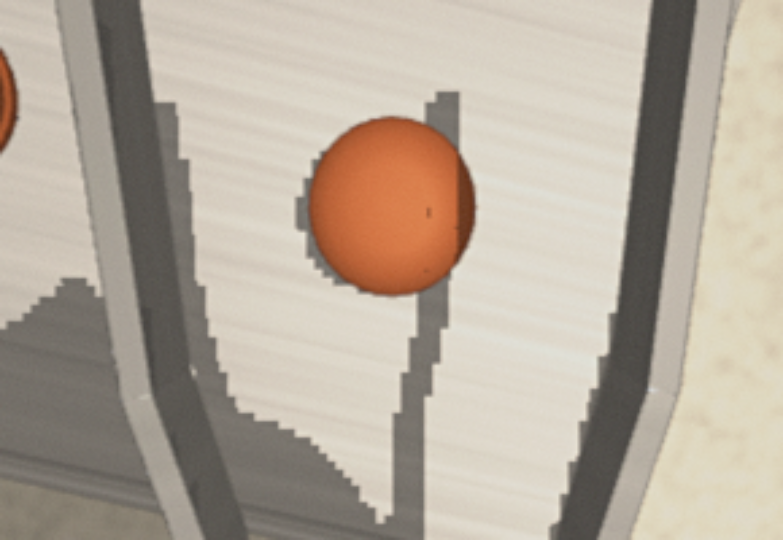

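```bash
python3 -m creep '[{"rx":0,"ry":0,"rz":0,"tx":0,"ty":-1.5,"tz":10,"hand":-0.08},{"rx":0,"ry":0,"rz":0,"tx":0,"ty":-1.5,"tz":35,"hand":-0.08},{"rx":0,"ry":0,"rz":0,"tx":0,"ty":-1.5,"tz":60,"hand":-0.08},{"rx":0,"ry":0,"rz":0,"tx":0,"ty":-1.5,"tz":80,"hand":-0.08},{"rx":0,"ry":0,"rz":0,"tx":0,"ty":-1.5,"tz":95,"hand":-0.08},{"rx":0,"ry":0,"rz":0,"tx":0,"ty":-1.5,"tz":103,"hand":-0.08},{"rx":0,"ry":0,"rz":0,"tx":0,"ty":-1.5,"tz":106,"hand":-0.08},{"rx":0,"ry":0,"rz":0,"tx":0,"ty":-1.5,"tz":106,"hand":-0.08}]'
python3 -c "
from h import *
s=bot.observe();p=viewer.grab_frame('wrist');cv2.imwrite('pics/w6.png',p['pixels'])
p=viewer.grab_frame('side');cv2.imwrite('pics/d6.png',cv2.resize(p['pixels'][140:320,200:440],None,fx=3,fy=3))
p=viewer.grab_frame('scene');cv2.imwrite('pics/s6.png',cv2.resize(p['pixels'][180:340,230:450],None,fx=3,fy=3))
rel([.489,0.001,.024],[np.pi,0,-.0])"
```

```text
clock: 10.4
position: [0.4889, 0.0006, 0.0243]
tool_rot: [3.141, 0.0, -0.002]
force: [0.7, -0.1, -1.7]
grip_width: 0.0462
t 10.55 pos [0.4892 0.0009 0.0248] rpy [-3.1415e+00 -8.0000e-04 -1.9000e-03] F [ 0.4 -0.1 -0.8] w 0.046
  t mm [-0.2 -0.1  0.8] r deg [-0.   -0.04 -0.11]
```

View pics/w6.png

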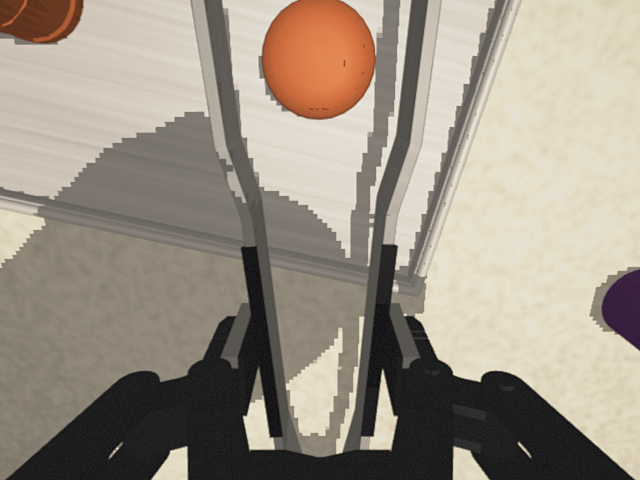

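View pics/d6.png

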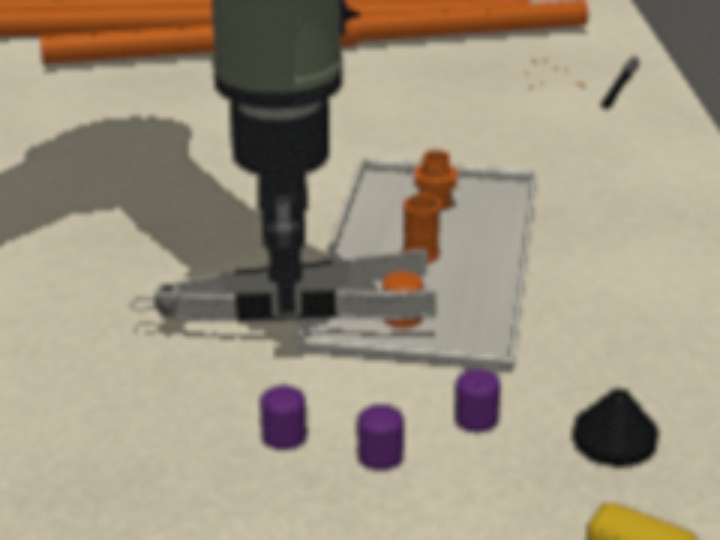

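View pics/s6.png

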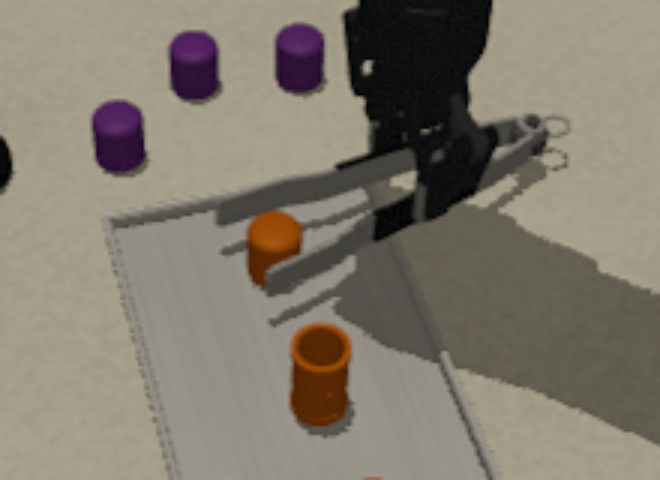

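The cap is centred between the open tips at wrist (319,58), inside the flat tip length. Its dome shows above the tips, and nothing touches the rim. I'm closing now.

```bash
python3 -m creep '[{"rx":0,"ry":0,"rz":0,"tx":0,"ty":0,"tz":0,"hand":0.02},{"rx":0,"ry":0,"rz":0,"tx":0,"ty":0,"tz":0,"hand":0.1},{"rx":0,"ry":0,"rz":0,"tx":0,"ty":0,"tz":0,"hand":0.16},{"rx":0,"ry":0,"rz":0,"tx":0,"ty":0,"tz":0,"hand":0.22},{"rx":0,"ry":0,"rz":0,"tx":0,"ty":0,"tz":0,"hand":0.3},{"rx":0,"ry":0,"rz":0,"tx":0,"ty":0,"tz":0,"hand":0.4},{"rx":0,"ry":0,"rz":0,"tx":0,"ty":0,"tz":0,"hand":0.4},{"rx":0,"ry":0,"rz":0,"tx":0,"ty":0,"tz":0,"hand":0.4}]' 45
python3 -c "
from h import *
s=bot.observe();p=viewer.grab_frame('wrist');cv2.imwrite('pics/w7.png',p['pixels'])
rel([.489,0.001,.024],[np.pi,0,-.0])"
```

```text
clock: 11.35
position: [0.489, 0.0009, 0.0243]
tool_rot: [-3.142, -0.0, -0.002]
force: [0.8, 1.9, 1.8]
grip_width: 0.0325
t 11.4 pos [0.4889 0.0009 0.0243] rpy [-3.1416e+00 -1.0000e-04 -1.8000e-03] F [0.5 1.  2.2] w 0.0324
  t mm [ 0.1 -0.1  0.3] r deg [-0.  -0.  -0.1]
```

View pics/w7.png

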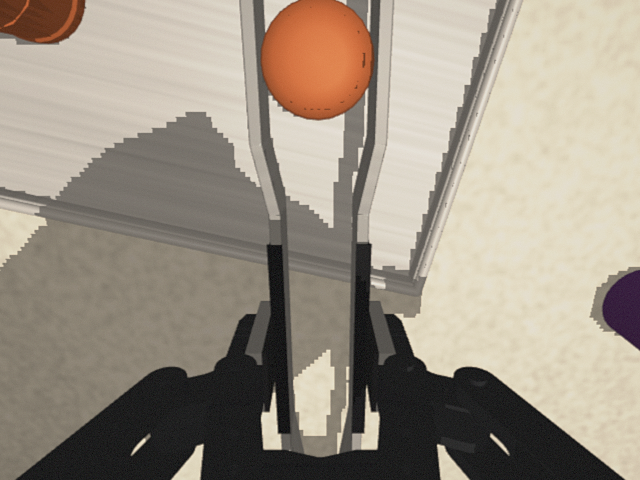

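```bash
python3 -m creep '[{"rx":0,"ry":0,"rz":0,"tx":0,"ty":0,"tz":-3,"hand":0.4},{"rx":0,"ry":0,"rz":0,"tx":0,"ty":0,"tz":-10,"hand":0.4},{"rx":0,"ry":0,"rz":0,"tx":0,"ty":0,"tz":-25,"hand":0.4},{"rx":0,"ry":0,"rz":0,"tx":0,"ty":0,"tz":-45,"hand":0.4},{"rx":0,"ry":0,"rz":0,"tx":0,"ty":0,"tz":-70,"hand":0.4},{"rx":0,"ry":0,"rz":0,"tx":0,"ty":0,"tz":-95,"hand":0.4},{"rx":0,"ry":0,"rz":0,"tx":0,"ty":0,"tz":-112,"hand":0.4},{"rx":0,"ry":0,"rz":0,"tx":0,"ty":0,"tz":-120,"hand":0.4}]'
python3 -m creep '[{"rx":0,"ry":0,"rz":0,"tx":0,"ty":0,"tz":0,"hand":0.4},{"rx":0,"ry":0,"rz":0,"tx":0,"ty":0,"tz":0,"hand":0.4},{"rx":0,"ry":0,"rz":0,"tx":0,"ty":0,"tz":0,"hand":0.4},{"rx":0,"ry":0,"rz":0,"tx":0,"ty":0,"tz":0,"hand":0.4},{"rx":0,"ry":0,"rz":0,"tx":0,"ty":0,"tz":0,"hand":0.4}]'
python3 - <<'E'
from fit import *
s=bot.observe();p=viewer.grab_frame('wrist');cv2.imwrite('pics/w8.png',p['pixels'])
S=viewer.grab_frame('side');cv2.imwrite('pics/d8.png',cv2.resize(S['pixels'][140:320,200:440],None,fx=3,fy=3))
C=viewer.grab_frame('scene');cv2.imwrite('pics/s8.png',cv2.resize(C['pixels'][180:340,230:450],None,fx=3,fy=3))
rel([.489,0.001,.024],[np.pi,0,-.0])
for n,q in(("scene",C),("side",S)):
    print(n,[(round(r['score'],2),r['bbox']) for r in viewer.outline_of('cap',q)], 'expected',bb(cyl(.583,.002,.123,.017,.038),q).round(1))
E
```

```text
clock: 12.2
position: [0.4892, 0.0009, 0.1458]
tool_rot: [-3.141, -0.001, -0.002]
force: [0.5, 0.5, -1.5]
grip_width: 0.0325
clock: 12.7
position: [0.4887, 0.0007, 0.1439]
tool_rot: [3.141, 0.001, -0.002]
force: [-1.2, -0.5, -0.7]
grip_width: 0.0322
t 12.85 pos [0.4888 0.0008 0.1441] rpy [ 3.1414e+00  2.0000e-04 -2.0000e-03] F [ 0.2 -0.4 -1.8] w 0.0323
  t mm [  0.2  -0.2 120.1] r deg [ 0.01  0.01 -0.12]
scene [(0.83, [285.2, 191.5, 303.3, 210.2]), (0.68, [310.5, 201.4, 332.6, 232.3]), (0.67, [259.7, 210.2, 277.4, 234.4]), (0.4, [321.6, 187.5, 336.6, 208.3])] expected [312.1 203.4 332.8 231.4]
side [(0.83, [318.3, 271.1, 334.7, 296.5]), (0.66, [387.1, 310.2, 432.5, 348.6]), (0.64, [287.2, 270.5, 302.8, 290.3]), (0.64, [348.0, 263.2, 367.2, 280.8]), (0.43, [326.7, 186.1, 342.8, 206.6])] expected [327.2 184.7 342.2 205. ]
```

View pics/w8.png

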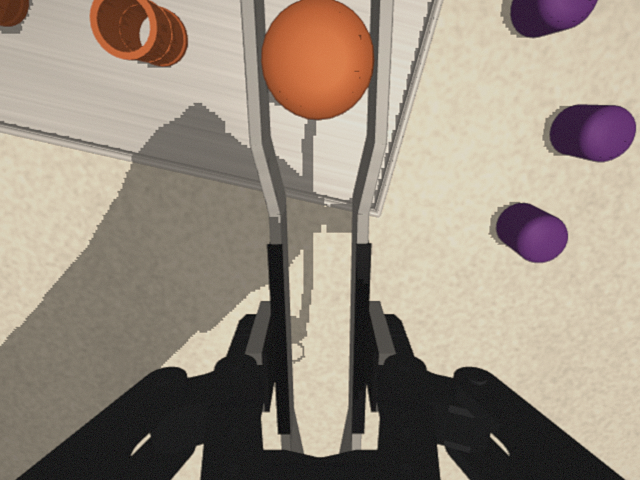

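View pics/d8.png

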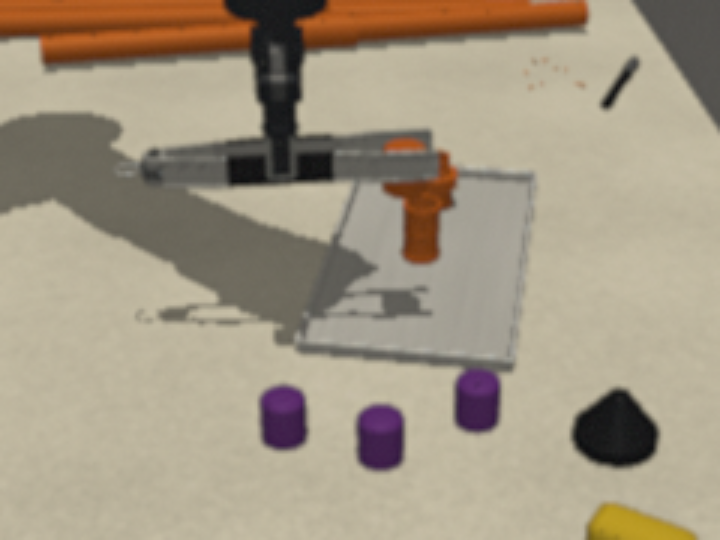

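View pics/s8.png

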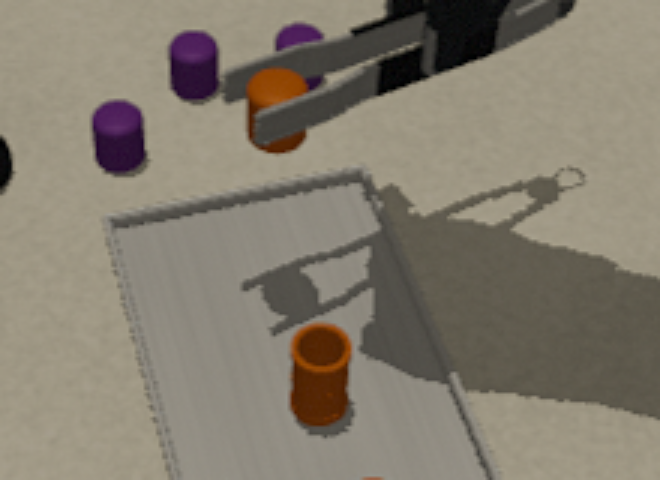

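The cap is held upright between the tips. Its boxes in both fixed cameras match the predicted boxes for a foot at z = 0.123 m to within about 2 px, which is about 12 cm above the tray floor and over the tray. The wrist view of the cap hasn't changed since the grip. I'm handing in.

```bash
python3 -c "
from h import *
print(bot.observe()['qd'].round(3)); print(bot.job_done())"
```

```text
[-0.    -0.001  0.001 -0.    -0.001  0.002 -0.001]
the job is handed in; nothing more can be done
None
```

I picked up the spring tongs by their sleeves and carried them over with the tips open. I closed the tips on the domed orange end cap, lifted it out of the tray and handed in while still holding it.

**Last checks (clock about 12.9 s of 42 s):**
- **Height:** the cap's outline in both fixed cameras agreed within about 2 px with an upright cap whose foot is about 12 cm above the tray floor, over the tray.
- **Hold:** the cap looked the same in the wrist view before and after the lift. The arm was still, and the force on the tool was under 2 N.
- **Other things:** in the pictures the coupling and the three purple look-alikes stand where they did before. After the lift, the adapter was only partly in view. The reamer and tape were mostly out of those crops. I did not measure any of them again.

**What disagreed or failed:**
- **Sleeve width:** the gripper read 32.4 mm with the tips on the cap, against the stated 34 mm. The pictures show both tips against the cap.
- **Rejected move:** my first move command was refused because it left out some keys, and nothing moved.
- **Bench contact:** the fingers met the bench with about 5 N while gripping the tongs.

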